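Pack the red paint away and hasp the paint case

TASK

Pack up the scarf painter's wooden paint case: set the red paint jar gently upright in the empty pocket of its jar row, close the lid completely, then swing the steel hasp on the lid's front down over the staple until it lies fully home against the case. Leave the other jars and the things on the table where they are, and let go of everything at the end.

Things in the scene. Friction and masses are not known exactly. Their poses are not given: they have to be found in the camera images.
- case: Wooden paint case, brass corners, too heavy to move. 146 mm deep (its x), 228 mm wide (y), lower half 40 mm high, walls 8 mm, floor 6 mm; 68 mm high with the lid shut. Origin: centre of its underside; x points from the staple front (x = -73 mm) to the hinged back (+73 mm), z up. Four 50 mm square jar pockets in a row (centres x = -4, y = -81, -27, 27, 81 mm); three hold jars.
- pocket (a point): Centre of the floor of the one empty pocket (case x = -4, y = -27 mm, 6 mm above the table); axes as case; 4 mm of play round the jar. Pocket rails rise 12 mm above the floor and fingers must stay above them: hold the jar by its cap, fingers closing along the case's x (jars stand 54 mm away along y). Open troughs 32 mm wide in front, 40 mm behind, with a pencil and brushes lying below the rail tops.
- jar_red_centre (a point): The red paint jar, loose and upright on the table: round, red with a red cap and white paper band, 42 mm in diameter, 52 mm high, 75 to 145 g; the cap (40 mm in diameter) takes the top 15 mm. The point is its centre, 26 mm above its underside; z is its axis.
- lid (a joint): Lid angle in rad: 0 shut, 1.57 upright, stop at 2.0; starts at 1.7 to 1.95. The lid is a tray 146 x 228 x 28 mm turning about the case's y axis through case x = 73, z = 40 mm; its front edge swings up and over to the case's +x. Stiff hinge: the lid stays where it is left and must be pushed all the way shut (2 to 6 N at its front edge).
- lid_edge (a point): Middle of the lid's upper front edge, the corner of its outer face farthest from the hinge axis: with the lid shut at case x = -73, z = 68 mm, which is 146 mm ahead of and 28 mm above the hinge axis.
- hasp (a joint): Hasp angle in rad: 0 home, hanging straight down on the case front with the staple through its slot; grows as its free end swings outwards (case -x) and up, 1.57 straight out from the lid's front, stop at 2.4; starts at 1.1 to 1.9. Its axis lies along the case's y, on the lid, at case x = -76, z = 54 mm when shut. Stiff: it stays where it is left, a push of 1 to 3 N moves it.
- hasp_lip (a point): Middle of the hasp's free end, 45 mm from its hinge axis, curled slightly outwards. The hasp is a steel strap 48 mm wide (case y), 2.5 mm thick; slot 9 mm wide, 17 to 37 mm from the axis. At home its outer face stands 6 mm off the case front, the lip about 9 mm; its free end is 9 mm above the table.
- staple (a point): Outermost point of the fixed steel staple, 15 mm out of the middle of the case front, 25 mm above the table: a loop 4 mm wide (case y) and 16 mm high. With the hasp home it stands 9 mm out through the slot, so press the strap beside it (on one side or both), not on it.
- jar_blue_centre (a point): Paint jar, same shape and size as jar_red_centre, with blue paint and cap; the point is its centre, 26 mm above its underside. Stands on the table beside the red one; leave it alone.
- jar_yellow_centre (a point): Paint jar, same shape and size as jar_red_centre, with yellow paint and cap; the point is its centre, 26 mm above its underside. Stands on the table beside the red one; leave it alone.
- jar_green_centre (a point): Paint jar, same shape and size as jar_red_centre, with green paint and cap; the point is its centre, 26 mm above its underside. In the case's pocket at y = -81 mm; leave it there.
- jar_white_centre (a point): Paint jar, same shape and size as jar_red_centre, with white paint and cap; the point is its centre, 26 mm above its underside. In the case's pocket at y = 27 mm; leave it there.
- jar_violet_centre (a point): Paint jar, same shape and size as jar_red_centre, with violet paint and cap; the point is its centre, 26 mm above its underside. In the case's pocket at y = 81 mm; leave it there.
- mug: Blue ceramic water mug, 76 mm in diameter, 85 mm high, on the robot's right; origin under its centre. Leave it alone.
- wash_brush: Flat red-handled wash brush, 190 mm long, 10 mm high, lying on the robot's left; origin 5 mm from its middle, at its underside. Leave it alone.
- clip: Large pink binder clip, 50 mm wide, 22 mm high, lying on the robot's left; origin under its centre. Leave it alone.
There are look-alikes about, which are no part of the job. What is shaped like the part that bears jar_red_centre but black or pink is not meant.

How it is judged:
On the way, in this order (a step that is already met when the one before it is completed fails the run):
1. the red jar stands upright in the empty pocket, released, with the lid still open (horizontal distance between jar_red_centre and pocket below 0.008 m and z of jar_red_centre in the frame of pocket between 0.022 and 0.03 m and angle between jar_red_centre's own z axis and vertical below 0.1 rad and contact force between the fingers and jar_red below 0.1 N and value of joint lid above 0.6 rad), for 0.2 s.
2. the lid is shut (under 0.04 rad), the hasp not yet over the staple (value of joint lid below 0.04 rad and value of joint hasp above 0.3 rad), for 0.1 s.
At the end, for the whole second after the job is handed in: The red jar stands upright (within 0.1 rad) on the floor of the empty pocket, within 8 mm of its centre; the lid is shut to within 0.04 rad; the hasp lies home over the staple to within 0.1 rad (about 4 mm at its lip); nothing is touched (horizontal distance between jar_red_centre and pocket below 0.008 m and z of jar_red_centre in the frame of pocket between 0.022 and 0.03 m and angle between jar_red_centre's own z axis and vertical below 0.1 rad and value of joint lid below 0.04 rad and value of joint hasp below 0.1 rad and linear speed of jar_red below 0.02 m/s).
It fails at once if another jar, the mug, the brush or the clip is moved more than 30 mm (distance of any of jar_blue_centre, jar_yellow_centre, jar_green_centre, jar_white_centre, jar_violet_centre, mug, wash_brush, clip from where it was at the start of the episode above 0.03 m).
It fails at once if the red jar is dropped (more than about 15 mm) or knocked over ((linear speed of jar_red above 0.55 m/s and contact force between the fingers and jar_red below 0.01 N) or angle between jar_red_centre's own z axis and vertical above 0.9 rad).
It also fails if it takes over 62 s, if anything falls off the work surface, if the arm or the gripper's body presses on something with over 40 N, if the wrist force passes 120 N, or if a joint passes its speed limit or range.

ROBOT

A 6-joint arm with a two-finger parallel gripper is mounted at the origin on the work surface. World frame = base frame: x ahead of the robot, y to its left, z up, the work surface at z = 0. Lengths are in m, angles in rad, forces in N, time in s.
With the tool pointing down it reaches from about 0.2 to 0.875 m from the base axis. Payload 3.4 kg.
Tool frame: the origin (TCP) lies between the finger pads; the fingertips stand 25 mm ahead of it and the grasp point (between the pads) lies 6 mm ahead of it (r.nose_length is the z of the fingertips in the tool frame, in m); z points along the fingers, x is the direction in which the jaws open and shut, and the axes are right-handed (so a half turn about z gives the same grasp; the last joint's range is limited). The gripper opens to 94 mm and grips with 3 to 60 N. Pads are 16 mm wide; open, the fingers measure 119 mm over their backs; the gripper's body (75 mm by 177 mm) begins 78 mm behind the grasp point.
Start: joints at [-1.374, 0.276, 1.505, -0, 1.361, -0.121], TCP at [0.18, -0.546, 0.193] pointing down, gripper open.
Joint ranges: [-2.89, 2.89], [-0.75, 2.08], [0.22, 2.7], [-1.18, 4.32], [0.11, 2.71], [-2.7, 2.7]. Speed limits (rad/s): [2.57, 2.57, 3.14, 3.14, 3.14, 3.14].

INTERFACE

Orientations are given as a unit quaternion [w, x, y, z].
In Python, from plant import r, gripper_to, inverse_kinematics, vision, models, telemetry gives the robot as it stands. Calls block until the motion is done:
- r.move_to(position, orientation): joint-space move of the TCP to a pose.
- r.move_l(position, rot=None, vel=0.15, guard=None): straight line of the TCP; rot=None keeps the orientation; vel is the mean speed in m/s. With guard (N) it stops when the force on the tool has changed by that much, and returns True; else False.
- r.movej(angles): joint-space move.
- gripper_to(opening, f_grip=None): finger opening in m; f_grip is the grip in N (None keeps the last); returns when the fingers have stopped.
- r.hold(seconds).
- inverse_kinematics(position, orientation): joint angles nearest the present ones, or None.
- vision.snapshot(name): name is "side" or "top"; returns the picture (400x640x3 uint8, red, green, blue); there is no depth.
- vision.get_calibration(name): a dict with "fx", "fy", "cx", "cy" (pixels), "position" and "orientation" of the camera in the world. Camera axes: x right, y down, z forward; pixel columns grow to the right and rows downward; lengths in m; the calibration is good to about 2 mm. A picture is of the moment at which its call begins. get_calibration takes no time and is no camera call.
A pose or a line that the arm cannot do raises r.PlanningError and nothing moves.
- r.sign_off(): hands the job in, once; it reports no verdict.
Trained networks look in the newest picture that a camera, given by its name, has taken for a name from the list of things; names that differ only in an ending like _2 or _b are one class to them, and where a whole thing is asked for, a point or a joint stands for the part that bears it (a point fixed in the world has none). Each returns a list of dicts, best first, with "score" (0 to 1); they miss things now and then, are a little off and sometimes report something else, mostly with a low value. They report only what shows in the picture. A call takes as long as a camera call. They do not tell look-alikes from the thing itself.
- models.boxes_of(thing, camera): "at" ([x, y, z] in m, in world coordinates, good to about 4 mm: the middle of the surface that is visible of it).
- models.regions_of(thing, camera): "pixels" (400x640 bool, what is visible of it).
- models.mark_of(thing, camera): "at" ([x, y, z] in m, in world coordinates, good to about 4 mm: a listed point, or the origin of a listed thing).
Readings, each from a call of its own:
- telemetry.current_t(): time.
- telemetry.current_joints(): joint angles.
- telemetry.current_dq(): joint speeds.
- telemetry.current_joint_efforts(): joint torques, N m.
- telemetry.current_ee_pos(): TCP position.
- telemetry.current_tool_rot(): TCP orientation.
- telemetry.current_wrist_force(): force on the tool from outside, world axes, zero at the start.
- telemetry.current_torque(): the same for the moment, N m.
- telemetry.current_opening(): finger opening in m.
Only numpy, scipy, OpenCV 4.12 (cv2) and the standard library are available. Lean on these libraries where they do the work, as an engineer would, in place of code of your own. Each camera call takes 0.05 s, during which the arm holds its last target. There are 200 camera calls.

## Working session

There is one attempt and no reset: what is moved stays moved. The work goes in short steps, each a Python script; the robot and the scene stay as the last script left them, time stands still between calls to the robot, and variables do not carry over. Pictures are saved under pics/ and viewed, about 8 in all and at most 12, crops included, and the job is handed in when it is done.

```bash
ls; mkdir -p pics
cat > h.py <<'E'
from plant import r, gripper_to, inverse_kinematics, vision, models, telemetry
import numpy as np, cv2
from scipy.spatial.transform import Rotation as R
def save(n,img,crop=None,s=1):
    if crop: a,b,c,d=crop; img=img[b:d,a:c]
    cv2.imwrite('pics/'+n,cv2.resize(img[:,:,::-1],None,fx=s,fy=s,interpolation=cv2.INTER_CUBIC))
def proj(p,c):
    k=vision.get_calibration(c); q=k['orientation']
    v=R.from_quat([q[1],q[2],q[3],q[0]]).inv().apply(np.array(p)-k['position'])
    return np.round([k['fx']*v[0]/v[2]+k['cx'],k['fy']*v[1]/v[2]+k['cy']],1)
def ray(u,v,c,z):
    k=vision.get_calibration(c); q=k['orientation']
    d=R.from_quat([q[1],q[2],q[3],q[0]]).apply([(u-k['cx'])/k['fx'],(v-k['cy'])/k['fy'],1])
    o=np.array(k['position']); return o+d*(z-o[2])/d[2]
def quat(xa,za):
    za=np.array(za,float);za/=np.linalg.norm(za);xa=np.array(xa,float);xa-=za*(xa@za);xa/=np.linalg.norm(xa)
    q=R.from_matrix(np.c_[xa,np.cross(za,xa),za]).as_quat(); return [q[3],q[0],q[1],q[2]]
E
python3 - <<'E'
from h import *
for c in('top','side'):
    save(c+'0.png',vision.snapshot(c)); print(c,vision.get_calibration(c))
    for t in ['case','pocket','jar_red_centre','lid_edge','hasp_lip','staple','jar_blue_centre','jar_green_centre','jar_violet_centre','jar_white_centre','jar_yellow_centre']:
        for m in models.mark_of(t,c)[:3]: print(t,np.round(m['at'],3),round(m['score'],2),proj(m['at'],c))
print(telemetry.current_t())
E
```

```text
pics
top {'fx': 373.0507288800301, 'fy': 373.0507288800301, 'cx': 319.88544334103057, 'cy': 200.90559983826964, 'position': array([ 0.3586851 , -0.0036625 ,  1.05495956]), 'orientation': array([-0.05516513,  0.70905666, -0.69989792,  0.06586625])}
case [0.572 0.003 0.002] 0.56 [312.4 190.1]
pocket [ 0.602 -0.003  0.007] 0.71 [314.6 179.5]
pocket [0.572 0.003 0.   ] 0.25 [312.4 190.2]
jar_red_centre [ 0.56  -0.231  0.024] 0.58 [395.3 194. ]
jar_red_centre [ 0.497 -0.292  0.026] 0.47 [417.8 216.5]
jar_red_centre [ 0.48  -0.155  0.029] 0.46 [369.  221.7]
lid_edge [0.557 0.134 0.173] 0.64 [257.8 181.2]
hasp_lip [0.555 0.135 0.222] 0.51 [254.4 177.6]
hasp_lip [ 0.546 -0.008  0.029] 0.31 [316.1 197.4]
staple [ 0.586 -0.083  0.028] 0.81 [342.9 184. ]
jar_blue_centre [ 0.444 -0.231  0.029] 0.53 [396.6 235. ]
jar_blue_centre [0.648 0.009 0.033] 0.24 [310.8 161.8]
jar_green_centre [0.652 0.005 0.032] 0.47 [312.3 160.3]
jar_violet_centre [ 0.495 -0.014  0.034] 0.73 [318.  215.3]
jar_white_centre [ 0.548 -0.011  0.031] 0.57 [317.3 196.8]
jar_yellow_centre [ 0.632 -0.263  0.031] 0.77 [406.5 169. 
[... 392 characters left out ...]
 0.493 -0.014  0.036] 0.56 [313.8 214.6]
jar_red_centre [ 0.561 -0.227  0.022] 0.79 [350.1 265.9]
jar_red_centre [ 0.502 -0.295  0.026] 0.73 [335.5 287.8]
jar_red_centre [ 0.477 -0.155  0.026] 0.49 [317.1 250.2]
lid_edge [ 0.632 -0.259  0.025] 0.53 [376.7 270.7]
hasp_lip [0.557 0.137 0.224] 0.5 [325.3 138.1]
staple [ 0.579 -0.085  0.026] 0.89 [344.7 228.9]
staple [0.559 0.134 0.224] 0.16 [326.  138.4]
jar_blue_centre [ 0.438 -0.23   0.021] 0.5 [308.2 273.5]
jar_green_centre [0.657 0.006 0.031] 0.69 [360.6 205.3]
jar_violet_centre [ 0.491 -0.014  0.036] 0.74 [313.2 214.6]
jar_white_centre [ 0.547 -0.004  0.03 ] 0.54 [329.3 211.6]
jar_yellow_centre [ 0.631 -0.26   0.024] 0.73 [376.6 271.2]
1.2
```

View pictures.

View pics/top0.png

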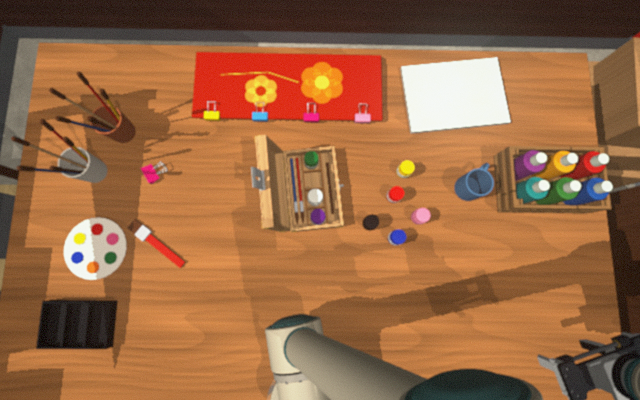

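```bash
python3 -c "
import cv2,numpy as np
i=cv2.imread('pics/side0.png')
a=cv2.resize(i[120:320,240:440],None,fx=3,fy=3,interpolation=cv2.INTER_CUBIC)
cv2.imwrite('pics/side0c.png',a)"
```

```text
(no output)
```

View pics/side0c.png

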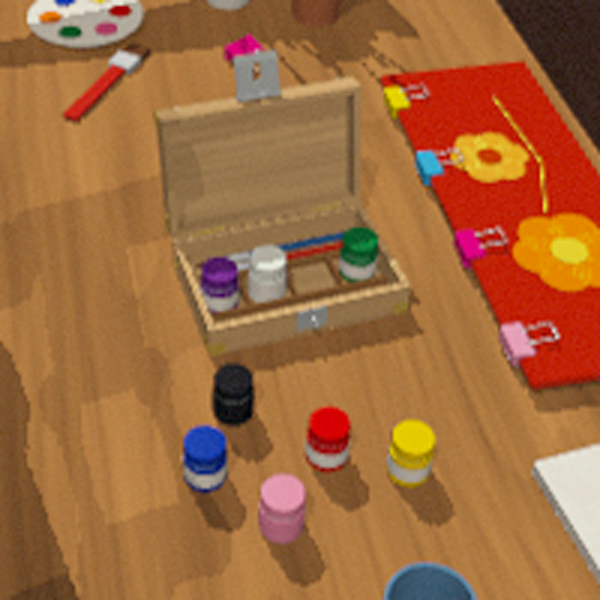

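Seen: red-like jars at top-view pixels red (397,194), black (371,222), pink (421,215); only (397,194) is red with a white band, confirmed in the enlarged side crop at (328,440). The case front faces the world's -y, the lid is open and the hasp sticks up at its edge. The empty pocket is the second from the green jar.

```bash
cat >> h.py <<'E'
import json,os
if os.path.exists('pose.json'):
    P=json.load(open('pose.json')); O=np.array([P['x'],P['y'],0]); a=P['a']
    X=np.array([np.cos(a),np.sin(a),0]); Y=np.array([-np.sin(a),np.cos(a),0]); Z=np.array([0,0,1.])
    def W(x,y,z): return O+(X*x+Y*y+Z*z)/1000   # case mm -> world
    def C(p): d=np.array(p)-O; return np.round(np.array([d@X,d@Y,d[2]])*1000,1)
E
python3 - <<'E'
from h import *
from scipy.optimize import least_squares
L={'case':(0,0),'pocket':(-4,-27),'staple':(-88,0),'jar_green_centre':(-4,-81),'jar_white_centre':(-4,27),'jar_violet_centre':(-4,81)}
obs=[]; red=[]; oth={}
for c in('top','side'):
    vision.snapshot(c)
    for t in L:
        for m in models.mark_of(t,c)[:1]: obs.append((t,c,m['at']))
    for m in models.mark_of('jar_red_centre',c):
        if np.hypot(m['at'][0]-.56,m['at'][1]+.229)<.03: red.append(m['at'])
    for t in['lid_edge','hasp_lip']: oth[t,c]=[m['at'] for m in models.mark_of(t,c)[:2]]
def f(p):
    o=[]
    for t,c,w in obs:
        x,y=np.array(L[t])/1000; s,k=np.sin(p[2]),np.cos(p[2])
        o+=[p[0]+k*x-s*y-w[0],p[1]+s*x+k*y-w[1]]
    return np.array(o)
s=least_squares(f,[.575,.002,1.69],loss='soft_l1',f_scale=.004)
print(s.x,np.round(f(s.x).reshape(-1,2)*1000,1).tolist())
json.dump(dict(x=s.x[0],y=s.x[1],a=s.x[2],red=np.mean(red,0).tolist()),open('pose.json','w'))
print(np.round(red,4))
import importlib,h; importlib.reload(h)
from h import C,W,X
for k,v in oth.items(): print(k,[C(p) for p in v])
red=np.mean(red,0); pk=W(-4,-27,0)
for sg in(1,-1):
    q=quat(sg*X,[0,0,-1])
    for p in([red[0],red[1],.13],[red[0],red[1],.038],[*pk[:2],.18],[*pk[:2],.046]):
        print(sg,np.round(p,3),inverse_kinematics(p,q))
# rim of green cap check pixels
print(proj(W(-73,-114,40),'top'),proj(W(-73,114,40),'top'),proj(W(-4,-27,6),'top'),proj(red,'top'),telemetry.current_t())
E
```

```text
[5.73685812e-01 1.44822799e-03 1.68555145e+00] [[2.4, 0.1], [-0.5, 0.1], [1.6, -4.5], [-0.3, 2.0], [1.4, 1.7], [-70.1, 221.3], [-1.6, -3.6], [-1.6, -1.6], [2.7, -0.9], [1.2, 1.0], [-0.5, -2.3], [0.1, 1.5]]
[[ 0.5618 -0.2315  0.0262]
 [ 0.5605 -0.2256  0.0238]]
('lid_edge', 'top') [array([ -6.8, -75.9,  33.2]), array([ 4.559e+02,  1.049e+02, -3.000e-01])]
('hasp_lip', 'top') [array([138.4,   3.2, 223.3]), array([4.517e+02, 1.069e+02, 4.000e-01])]
('lid_edge', 'side') [array([129.9,   2.7, 177.8]), array([-0.1, -0.6,  2.5])]
('hasp_lip', 'side') [array([136.7,   1.8, 220.2])]
1 [ 0.561 -0.229  0.13 ] [-5.01564607e-01  3.61399691e-01  1.53700291e+00 -4.44089210e-16
  1.24319006e+00 -2.18711605e+00]
1 [ 0.561 -0.229  0.038] [-5.01564607e-01  4.41564530e-01  1.65915115e+00 -4.44089210e-16
  1.04087698e+00 -2.18711605e+00]
1 [0.601 0.001 0.18 ] [-1.14796837e-01  3.21940261e-01  1.46928948e+00 -4.44089210e-16
  1.35036291e+00 -1.80034828e+00]
1 [0.601 0.001 0.046] [-1.14796837e-01  4.27116306e-01  1.66112709e+00 -4.44089210e-16
  1.05334925e+00 -1.80034828e+00]
-1 [ 0.561 -0.229  0.13 ] [-5.01564607e-01  3.61399691e-01  1.53700291e+00 -4.44089210e-16
  1.24319006e+00  9.54476601e-01]
-1 [ 0.561 -0.229  0.038] [-5.01564607e-01  4.41564530e-01  1.65915115e+00 -4.44089210e-16
  1.04087698e+00  9.54476601e-01]
-1 [0.601 0.001 0.18 ] [-1.14796837e-01  3.21940261e-01  1.46928948e+00 -4.44089210e-16
  1.35036291e+00  1.34124437e+00]
-1 [0.601 0.001 0.046] [-1.14796837e-01  4.27116306e-01  1.66112709e+00 -4.44089210e-16
  1.05334925e+00  1.34124437e+00]
[334.6 145.2] [343.8 224.9] [313.5 180.1] [394.5 193.5] 2.2
```

Run:
```python
from h import *
q=quat(-X,[0,0,-1]); x,y,_=P['red']
gripper_to(.066,25)
r.move_to([x,y,.16],q)
r.move_l([x,y,.061],vel=.12)
print(gripper_to(.02,20),telemetry.current_opening())
r.move_l([x,y,.16],vel=.12)
p=W(-4,-27,190); p=np.array([p[0],p[1]-.0,.19])
r.move_l(p,vel=.25)
r.hold(.2)
i=vision.snapshot('side'); u,v=proj(W(-4,-27,150),'side').astype(int)
save('held.png',i,(u-90,v-70,u+90,v+80),3)
for m in models.mark_of('jar_red_centre','side')[:2]: print(C(m['at']),m['score'])
vision.snapshot('top')
for m in models.mark_of('jar_red_centre','top')[:2]: print(C(m['at']),m['score'])
print(C(telemetry.current_ee_pos()),telemetry.current_opening(),telemetry.current_t(),telemetry.current_wrist_force())
```

```text
False 0.020155898085926126
[-150.5  115.1   24.8] 0.74
[-227.    37.3   22.9] 0.54
[-229.5   39.8   27.1] 0.56
[-284.7  112.4   24.7] 0.55
[ -4.6 -26.9 190. ] 0.01971199900308198 8.925 [-0.04752061 -0.07692211  0.49107585]
```

View pics/held.png

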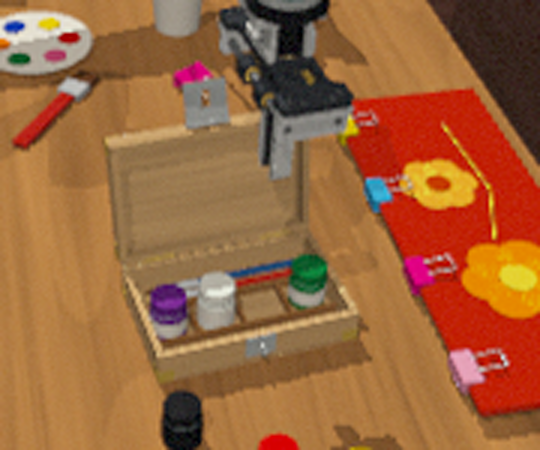

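The gripper came up empty: the fingers closed to the commanded 20 mm and no jar hangs between them at (280,165); the red cap still shows at (280,443). I'll check where the jar stands now.

Run:
```python
from h import *
ims=[]
for c in('side','top'):
    i=vision.snapshot(c)
    for m in models.mark_of('jar_red_centre',c): print(c,np.round(m['at'],4),round(m['score'],2))
    hsv=cv2.cvtColor(i,cv2.COLOR_RGB2HSV); k=((hsv[...,0]<6)|(hsv[...,0]>174))&(hsv[...,1]>190)&(hsv[...,2]>100)
    u,v=proj([.56,-.229,.052],c).astype(int); w=k[v-25:v+25,u-25:u+25]; ys,xs=np.nonzero(w)
    print(c,(u,v),xs.mean()+u-25,ys.mean()+v-25,len(xs)); ims.append(cv2.resize(i[v-35:v+35,u-45:u+45],None,fx=4,fy=4,interpolation=cv2.INTER_CUBIC))
save('jar.png',np.hstack(ims)); print(np.diff(vision.get_calibration('top')['position']))
```

```text
side [ 0.5026 -0.2977  0.0252] 0.7
side [ 0.5603 -0.2269  0.0259] 0.61
side [ 0.4759 -0.1585  0.0245] 0.48
side [ 0.5878 -0.4506  0.0007] 0.17
side (np.int64(350), np.int64(260)) 349.1899441340782 263.4245810055866 179
top [ 0.5596 -0.2309  0.0247] 0.7
top [ 0.4988 -0.2954  0.0251] 0.67
top [ 0.4792 -0.1575  0.0278] 0.64
top (np.int64(396), np.int64(192)) 396.2202380952381 193.04761904761904 168
[-0.3623476   1.05862206]
```

View pics/jar.png

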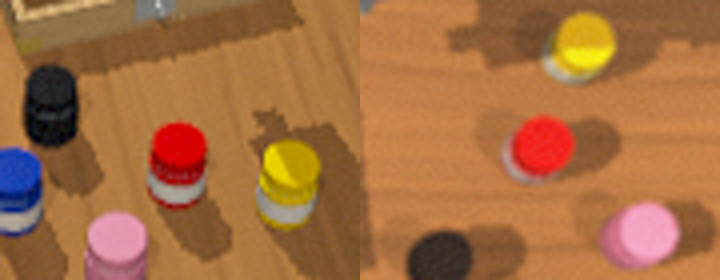

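The red jar stands unmoved: side (349,263), top (396,193), i.e. about (0.560, -0.229). So the fingers did not touch it, and I'll check the tip offset and descend lower.

Run:
```python
from h import *
print(r.nose_length, telemetry.current_ee_pos(), telemetry.current_tool_rot())
q=quat(-X,[0,0,-1]); x,y=.560,-.229
gripper_to(.066,20)
r.move_l([x,y,.16],vel=.3)
print(r.move_l([x,y,.052],vel=.12,guard=6), telemetry.current_ee_pos(),telemetry.current_opening())
gripper_to(.03,20); print(telemetry.current_opening(),telemetry.current_ee_pos(),telemetry.current_wrist_force(),telemetry.current_t())
i=vision.snapshot('side');save('grasp.png',i,(290,190,410,310),4)
```

```text
0.025 [6.00945188e-01 4.85253883e-04 1.90004663e-01] [-1.11439498e-05  7.46437579e-01 -6.65455438e-01 -1.27337401e-05]
False [ 0.56073885 -0.2291911   0.05278994] 0.06634046879031344
0.029893894426474457 [ 0.55999049 -0.22902974  0.05196943] [-1.40364435  0.51522179  0.88455988] 12.6833
```

View pics/grasp.png

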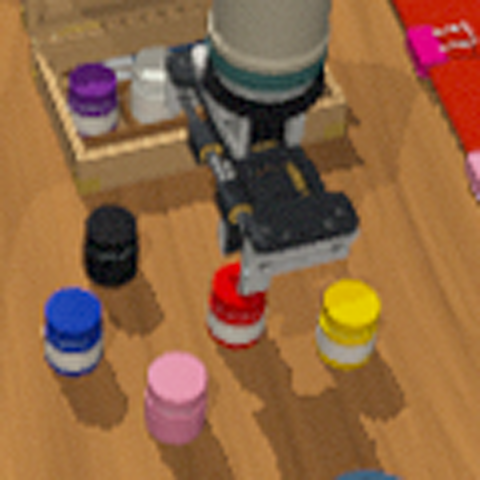

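Run:
```python
from h import *
p=np.array([.560,-.229,0])
for s in(-.015,-.0275,.015,.0275):
    for dz in(.027,.05,.07): print(s,dz,proj(p+X*s+[0,0,dz],'side'),proj(p+X*s+[0,0,dz],'top'))
i=vision.snapshot('side'); j=vision.snapshot('top')
a=cv2.resize(i[220:300,310:390],None,fx=5,fy=5,interpolation=cv2.INTER_CUBIC);b=cv2.resize(j[150:230,355:435],None,fx=5,fy=5,interpolation=cv2.INTER_CUBIC)
save('g2.png',np.hstack([a,b]))
```

```text
-0.015 0.027 [351.8 269.6] [400.1 193.3]
-0.015 0.05 [352.4 264.7] [402.  191.7]
-0.015 0.07 [352.9 260.2] [403.7 190.3]
-0.0275 0.027 [353.4 273. ] [404.5 192.9]
-0.0275 0.05 [354.  268.1] [406.5 191.3]
-0.0275 0.07 [354.5 263.7] [408.3 189.8]
0.015 0.027 [348.1 261.6] [389.6 194.3]
0.015 0.05 [348.6 256.6] [391.2 192.8]
0.015 0.07 [349.1 252.2] [392.8 191.4]
0.0275 0.027 [346.6 258.3] [385.2 194.8]
0.0275 0.05 [347.1 253.4] [386.7 193.2]
0.0275 0.07 [347.5 248.9] [388.2 191.8]
```

View pics/g2.png

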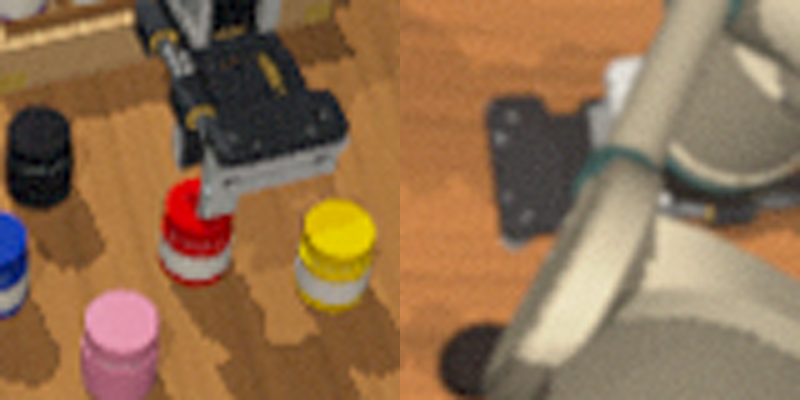

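The finger tip shows at about (353,263), where (353,273) was expected. It seems to rest on the cap top, so the real tips are about 25 mm higher than assumed. That also explains the first miss. I'll rise, open and go lower with a guard.

Run:
```python
from h import *
x,y=.560,-.229
r.move_l([x,y,.075],vel=.1); gripper_to(.066,20)
print(r.move_l([x,y,.034],vel=.08,guard=5), telemetry.current_ee_pos(),telemetry.current_wrist_force())
gripper_to(.03,15); print(telemetry.current_opening(),telemetry.current_ee_pos(),telemetry.current_wrist_force(),telemetry.current_t())
i=vision.snapshot('side');save('g3.png',i,(310,220,390,300),5)
```

```text
False [ 0.56018103 -0.22909234  0.0339822 ] [ 0.35296158 -0.59431387  0.31390307]
0.03913146851705361 [ 0.5602781  -0.22918933  0.03436246] [-0.57782432 -1.00712768  0.92664184] 15.1417
```

View pics/g3.png

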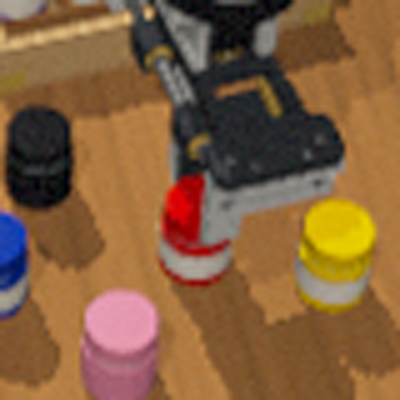

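Run:
```python
from h import *
x,y=.560,-.229
r.move_l([x,y,.15],vel=.12); print(telemetry.current_opening(),telemetry.current_wrist_force())
p=W(-4,-27,150); r.move_l(p,vel=.2); r.hold(.1)
ims=[]
for c in('side','top'):
    i=vision.snapshot(c)
    for m in models.mark_of('jar_red_centre',c): 
        if abs(m['at'][1])<.1 : print(c,C(m['at']),round(m['score'],2))
    u,v=proj(W(-4,-27,100),c).astype(int); ims.append(cv2.resize(i[v-40:v+40,u-40:u+40],None,fx=5,fy=5,interpolation=cv2.INTER_CUBIC)); print(u,v)
save('lift.png',np.hstack(ims)); print(C(telemetry.current_ee_pos()),telemetry.current_opening(),telemetry.current_t())
for z in(118,126,142,150,158,170): print(z,proj(W(-4,-27,z),'side'))
```

```text
0.03890943711038062 [-0.41928176 -0.03077885 -1.67501909]
side [ -0.7 -26.1 140.8] 0.52
346 193
top [ -6.9 -26.9 140.9] 0.6
313 172
[ -4.6 -26.9 150. ] 0.039261027283652085 17.925
118 [346.6 188.7]
126 [346.7 186.8]
142 [347. 183.]
150 [347.2 181. ]
158 [347.4 179. ]
170 [347.6 176. ]
```

View pics/lift.png

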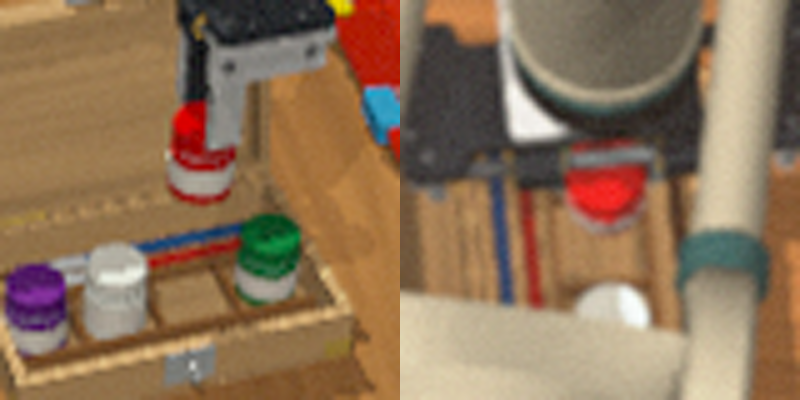

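The red jar hangs upright in the fingers (side crop (200,150)). Its measured centre is case (-4,-26.5), right over the empty pocket seen at (190,300). Lowering it now.

Run:
```python
from h import *
r.move_l(W(-4,-27,58),vel=.15)
print(r.move_l(W(-4,-27,39.5),vel=.025,guard=4), C(telemetry.current_ee_pos()),telemetry.current_wrist_force(),telemetry.current_opening())
r.hold(.2)
gripper_to(.052); r.hold(.3)
r.move_l(W(-4,-27,150),vel=.15)
print(telemetry.current_t())
r.move_to(W(-60,-27,260),quat(-X,[0,0,-1]))
r.move_l(W(-260,-40,260),vel=.4)
ims=[]
for c in('side','top'):
    i=vision.snapshot(c)
    for t in('jar_red_centre','jar_white_centre','jar_green_centre','lid_edge','hasp_lip'):
      for m in models.mark_of(t,c): 
        if abs(C(m['at'])[0])<200 and m['at'][1]>-.1: print(t,c,C(m['at']),round(m['score'],2))
    u,v=proj(W(0,0,90),c).astype(int); ims.append(cv2.resize(i[v-50:v+50,u-50:u+50],None,fx=4,fy=4,interpolation=cv2.INTER_CUBIC))
save('placed.png',np.hstack(ims)); print(telemetry.current_t())
```

```text
True [ -4.2 -26.6  40.2] [ 0.2359264  -0.91126773  3.3811772 ] 0.03887301652769187
21.1917
jar_white_centre side [-2.3 24.8 27.5] 0.6
jar_green_centre side [ -5.  -80.4  32.1] 0.45
jar_green_centre side [ -6.1 -23.8   9.2] 0.2
lid_edge side [ -0.2 -29.7  31.1] 0.59
lid_edge side [132.9   3.1 175.3] 0.58
hasp_lip side [136.2   0.7 224.6] 0.63
jar_red_centre top [ -4.6 -25.8  29.8] 0.68
jar_white_centre top [-6.2 27.3 32.1] 0.62
jar_green_centre top [128.9   2.2 175.5] 0.73
jar_green_centre top [ -5.8 -78.6  32. ] 0.72
lid_edge top [129.8   1.8 175.2] 0.73
hasp_lip top [135.5   3.9 220.3] 0.47
hasp_lip top [-0.4  2.3  0.9] 0.21
23.0
```

View pics/placed.png

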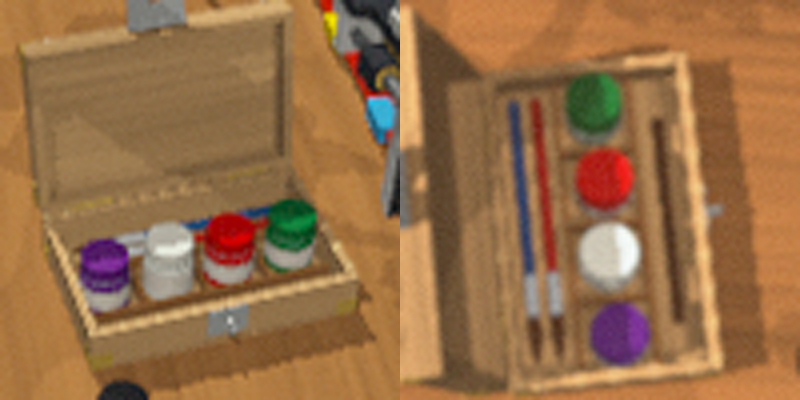

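The red jar stands upright in its pocket, between green and white (side crop (228,250), top crop (605,178)). The lid is open at about 1.79 rad and the hasp at about 1.76. Next I'll push the lid shut from behind at case y=+70, clear of the hasp.

Run:
```python
from h import *
qs=[]
for s in(1,-1):
    q=quat(s*Y,[0,0,-1]); j=inverse_kinematics(W(165,70,155),q)
    if j is not None: qs.append((abs(j[5]),q,j,s))
_,q,j,s=min(qs,key=lambda t:t[0]); print(s,np.round(j,2))
y=70
def pt(th):
    S=115+20*(1-th/1.57); return W(73-S*np.cos(th)+28*np.sin(th)+8,y,40+S*np.sin(th)+28*np.cos(th))
ths=np.linspace(1.57,.12,8)
assert all(inverse_kinematics(pt(t),q) is not None for t in ths)
gripper_to(0.0,20)
r.move_to(W(-150,y,290),q); r.move_l(W(175,y,285),vel=.35); r.move_l(W(175,y,155),vel=.25)
print(r.move_l(pt(1.57),vel=.12,guard=25),telemetry.current_wrist_force())
for t in ths[1:]:
    g=r.move_l(pt(t),vel=.12,guard=25); f=telemetry.current_wrist_force(); print(round(t,2),g,np.round(f,1),C(telemetry.current_ee_pos()))
    if g: break
i=vision.snapshot('side'); 
for m in models.mark_of('lid_edge','side'): print(C(m['at']),round(m['score'],2))
u,v=proj(W(0,0,60),'side').astype(int); save('lid.png',i,(u-80,v-70,u+80,v+50),4); print(telemetry.current_t())
```

```text
-1 [ 0.18  0.2   1.7  -0.    1.24  0.06]
False [-0.16571846 -0.01667969 -0.15045273]
1.36 False [ 0.3  0.3 -0.6] [ 84.   70.  160.8]
1.16 False [-0.3 -0.3 -0.1] [ 58.2  70.  161.2]
0.95 False [-0.   0.1  0.3] [ 32.2  70.1 156.1]
0.74 False [ 0.4 -0.4  0.4] [  7.4  70.1 145.3]
0.53 False [ 0.5  0.  -0.1] [-15.   70.1 129.2]
0.33 False [ 0.7 -0.2  0.5] [-33.7  70.1 108.4]
0.12 False [-0.2 -0.1  1.1] [-47.9  70.   83.9]
[-69.1   4.5  76.1] 0.85
30.425
```

View pics/lid.png

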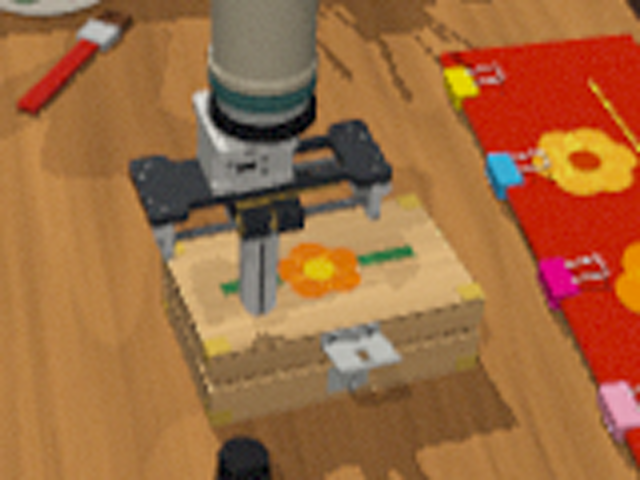

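The lid is nearly shut (measured edge z 76), with a small gap at its front; the hasp sticks out at crop (362,350). I'll press it down, then close the hasp with the fingers straddling the staple, starting with a lid check.

Run:
```python
from h import *
print(r.move_l(W(-58,70,50),vel=.05,guard=20),C(telemetry.current_ee_pos()),telemetry.current_wrist_force())
r.hold(.2)
r.move_l(W(-58,70,100),vel=.2)
r.move_l(W(-160,0,130),vel=.3); 
gripper_to(.022)
for c in('side','top'):
  i=vision.snapshot(c)
  if c=='side': u,v=proj(W(0,0,60),'side').astype(int); save('shut.png',i,(u-50,v-35,u+50,v+40),6)
  for t in('lid_edge','hasp_lip','staple'):
    for m in models.mark_of(t,c)[:2]: print(t,c,C(m['at']),round(m['score'],2))
print(telemetry.current_t(),telemetry.current_opening())
```

```text
True [-56.2  70.4  55.4] [-0.96640906  1.49925102  7.81367114]
lid_edge side [-73.9   2.5  66.9] 0.87
lid_edge side [-85.4   1.6  23.5] 0.67
hasp_lip side [-120.4   -0.2   59.5] 0.61
staple side [-266.6  -26.1   26.2] 0.71
staple side [-86.4   2.8  24.3] 0.62
lid_edge top [-73.1   4.3  66. ] 0.97
hasp_lip top [-117.6    4.4   60.6] 0.43
hasp_lip top [-1.5  1.6 -1.6] 0.16
staple top [-82.9   4.   25.2] 0.82
33.1167 0.022213895346947544
```

View pics/shut.png

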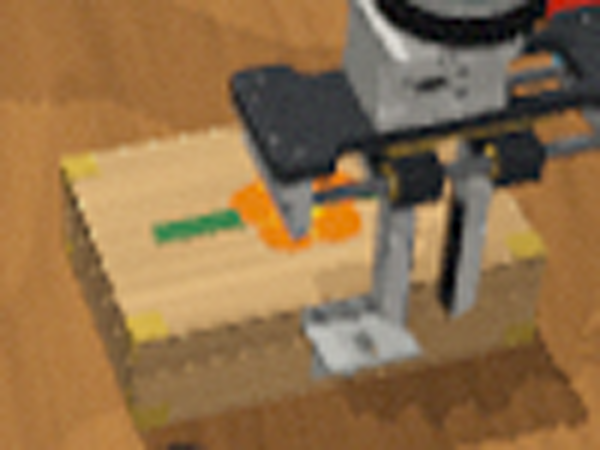

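The lid is shut (edge measured at z≈66.5, seam closed) and the hasp stands straight out at crop (365,340). The press stopped at TCP z 55 on a 68 mm lid, so the real tips sit about 12 mm above the reported TCP; I'll use that for the hasp.

Run:
```python
from h import *
y=2.5; DZ=-12
def pt(f):
    rho=36; return W(-76-rho*np.sin(f)-3*np.cos(f)-8,y,54-rho*np.cos(f)+3*np.sin(f)+DZ)
gripper_to(.018)
p=pt(1.85); r.move_l(p+[0,0,.03],vel=.2)
for f in np.r_[np.linspace(1.85,.2,9),0,-.15,-.3]:
    tgt=pt(f) if f>=0 else W(-87+ -f*60,y,54-36+DZ)
    g=r.move_l(tgt,vel=.08,guard=14); print(round(f,2),g,C(telemetry.current_ee_pos()),np.round(telemetry.current_wrist_force(),1))
    if g: break
print(telemetry.current_t())
for c in('side',):
  vision.snapshot(c)
  for m in models.mark_of('hasp_lip',c)[:2]: print(c,C(m['at']),round(m['score'],2))
```

```text
1.85 False [-118.2    2.3   54.9] [-0.2 -0.3  1.2]
1.64 False [-119.8    2.6   47.4] [ 0.  -0.1 -0.3]
1.44 False [-119.9    3.    39.6] [ 0.8  0.2 -0.2]
1.23 False [-118.7    2.9   32.3] [-0.4 -0.6  0.2]
1.02 False [-115.9    2.9   25.4] [ 0.4 -0.1 -0.5]
0.82 False [-111.9    2.9   19.1] [ 0.1 -0.4 -0.4]
0.61 False [-106.6    2.9   13.9] [0.1 0.3 1.1]
0.41 False [-100.4    2.8    9.8] [0.4 0.  0.6]
0.2 False [-93.4   2.8   7.1] [ 0.2  0.5 -0.6]
0.0 False [-87.7   2.1   6.2] [ 0.2 -3.2 -0.8]
-0.15 True [-88.6   2.1   6.6] [-0.3 -1.8  0.8]
36.8667
side [-79.    1.5   8.5] 0.56
```

Run:
```python
from h import *
r.move_l(W(-96,2.5,4),vel=.1)
print(r.move_l(W(-72,2.5,4),vel=.05,guard=18),C(telemetry.current_ee_pos()),telemetry.current_wrist_force())
r.hold(.2)
r.move_l(W(-130,2.5,10),vel=.15); r.move_l(W(-200,2.5,200),vel=.3); r.move_l(W(-330,40,250),vel=.4)
ims=[]
for c in('side','top'):
  i=vision.snapshot(c); u,v=proj(W(-60,0,40),c).astype(int); ims.append(cv2.resize(i[v-40:v+40,u-40:u+40],None,fx=5,fy=5,interpolation=cv2.INTER_CUBIC))
  for t in('hasp_lip','lid_edge','jar_blue_centre','jar_yellow_centre','jar_red_centre'):
    for m in models.mark_of(t,c)[:2]: print(t,c,C(m['at']),np.round(m['at'],3),round(m['score'],2))
save('end.png',np.hstack(ims)); print(telemetry.current_t())
```

```text
True [-89.1   2.4   4. ] [ 0.89124912 -2.30572365 -0.29003476]
hasp_lip side [-76.2   0.1   7.3] [ 0.582 -0.074  0.007] 0.43
lid_edge side [-70.5   1.7  69.7] [ 0.58  -0.069  0.07 ] 0.56
jar_blue_centre side [-212.7  159.2   24.6] [ 0.44  -0.228  0.025] 0.79
jar_yellow_centre side [-265.2  -27.7   25. ] [ 0.632 -0.259  0.025] 0.51
jar_red_centre side [-287.1  103.6   26.4] [ 0.504 -0.296  0.026] 0.83
jar_red_centre side [-142.4  114.2   23.2] [ 0.476 -0.153  0.023] 0.5
lid_edge top [-73.    0.8  65. ] [ 0.581 -0.071  0.065] 0.76
jar_blue_centre top [-215.4  158.2   27.8] [ 0.441 -0.231  0.028] 0.54
jar_blue_centre top [-74.1   1.2  67.2] [ 0.581 -0.072  0.067] 0.47
jar_yellow_centre top [-268.4  -28.    28.6] [ 0.632 -0.262  0.029] 0.65
jar_red_centre top [-147.5  111.8   28.7] [ 0.48  -0.158  0.029] 0.56
40.1083
```

View pics/end.png

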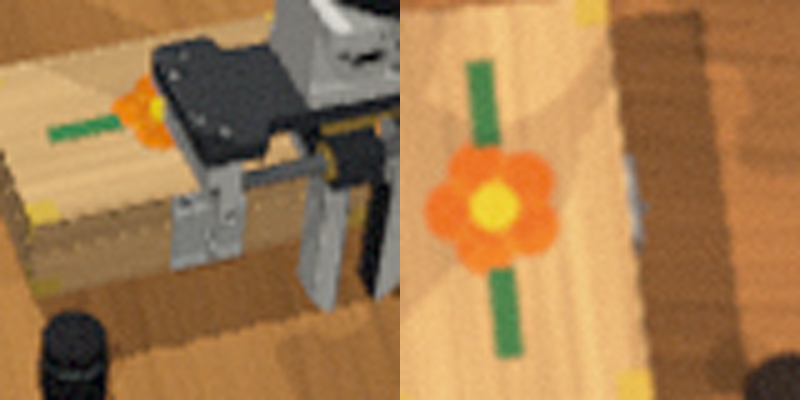

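The hasp hangs flat on the case front (side crop (205,230)), and from above only its edge and the staple show (crop (635,205)). The lid is shut and the gripper is clear, so I'm handing in.

```bash
python3 -c "
from h import *
r.sign_off(); print(telemetry.current_t())"
```

```text
the job is handed in; nothing more can be done
the job is handed in; nothing more can be done
```

I put the red jar in the empty pocket, pushed the lid shut, swung the hasp down over the staple and handed the job in at about 40 s of the 62 s. The hand-in gives no verdict.

**Last checks**
- **Jar:** after release it stood upright at about case (-4.6, -25.8) mm, against the pocket centre at (-4, -27). That came from the top camera only. The side camera did not report it, but the picture showed it in place.
- **Lid:** its front edge read z = 65 to 70 mm (68 when shut).
- **Hasp:** it met a hard stop at the same place on two presses. The last lip reading was case x = -76, z = 7 mm, against about (-82, 9) at home. The 6 mm difference in x is more than the roughly 4 mm the network is good to, but it errs towards the case. The picture shows the hasp flat on the case front.
- **Other things:** the blue and yellow jars had not moved, and green, white and violet looked in place after the jar was set down. I did not measure the mug, brush or clip again.

**What disagreed:** the first two grasps closed on air without moving the jar. The fingertips turned out to be at least 25 mm higher than `r.nose_length` implies; the lid press put them about 12 mm above the reported TCP. I gripped lower and used the 12 mm for the hasp. I viewed all 12 pictures allowed, against the 8 planned.

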